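# Set up the loaded friction run

### The arm

A 7-joint arm with a two-finger parallel gripper is mounted at the origin on the work surface. World frame = base frame: x ahead of the robot, y to its left, z up, the work surface at z = 0. Lengths are in mm, angles in rad, forces in N, time in s.
With the tool pointing down it reaches from about 400 to 750 mm from the base axis. Payload 19.5 kg.
Tool frame: the origin (TCP) lies between the finger pads; the fingertips stand 25 mm ahead of it and the grasp point (between the pads) lies 6 mm ahead of it (arm.tips_ahead is the distance from the TCP to the fingertips, in mm); z points along the fingers, y is the line along which they close (so a half turn about z gives the same grasp; the last joint's range is limited). The gripper opens to 85 mm and grips with 20 to 120 N. Pads are 22 mm wide; open, the fingers measure 114 mm over their backs; the gripper's body (76 mm by 85 mm) begins 54 mm behind the grasp point. The pads swing forward as they close: fully open they stand 13 mm farther back than shut.
Start: joints at [-1.156, 0.707, -0.028, 1.485, 0.022, 0.951, -0.075], TCP at [253.605, 516.025, 256.268] pointing down, gripper open.
Joint ranges: [-2.71, 2.71], [-0.32, 2.16], [-1.57, 1.52], [0, 2.45], [-1.46, 4.6], [0, 2.02], [-2.83, 2.83]. Speed limits (rad/s): [1.89, 1.89, 2.57, 2.57, 3.01, 3.01, 3.01].

### API

Orientations are given as a unit quaternion [w, x, y, z].
In Python, from plant import readout, vision, order, spotter, arm gives the robot as it stands. The module is installed in compiled form; this text tells all that it offers.
- The arm moves only by the tool play_rows, never from a script. Its argument "moves" is a list of rows, each a list of 7 numbers: the shift along the world's x, y, z as a fraction of full scale, then the turn, a rotation vector about the world's x, y, z as a fraction of full scale, then the closure, from 0 (fully open) to 1 (shut). A call has 1 to 10 rows; each row shifts and turns the commanded pose from where the row before left it; what a row does not reach is not made up. Full scale, the value 1, is 25 mm for a shift and 0.1 rad for a turn. A row lasts 1/10 s, in which the tool goes at most 50 mm and 8.59 degrees, less where a joint would pass 70% of its speed; a pose out of reach is approached as far as the arm can. A call with a number of a shift or a turn outside -1 to 1 is refused whole. A call with a gripper value outside its range is refused whole. The fingers move at their own pace and stop on an object; "squeeze" is the grip in N (left out, the last holds). Time passes only in rows, so rows that do not move let the fingers close. It gives the time, the measured TCP pose, the force, the opening and the grip force at its end, in the units of the state.
- readout.state(): the state, without advancing time (a new reading comes with each control period).
- vision.capture(name): name is "scene" or "top" or "wrist"; returns a dict with "color" (400x640x3 uint8, blue, green, red), "mtx" (3x3 intrinsics, pixels), "rvec" (rotation vector, rad) and "tvec" (3), from world to camera coordinates, as OpenCV has them. Camera axes: x right, y down, z forward; pixel columns grow to the right and rows downward; lengths in mm; the calibration is good to about 2 mm. A picture is of the moment at which its call begins. There is no depth.
- order.job_done(): hands the job in; it is judged then, once.
Trained networks look in a picture, given as the dict that the camera call returned (one of the last four; its "shot" number tells which), for a name from the list of things; names that differ only in an ending like _2 or _b are one class to them, and where a whole thing is asked for, a point or a joint stands for the part that bears it (a point fixed in the world has none). Each returns a list of dicts, best first, with "confidence" (0 to 1); they miss things now and then, are a little off and sometimes report something else, mostly with a low value. They report only what shows in the picture. A call takes as long as a camera call. They do not tell look-alikes from the thing itself.
- spotter.find_in(label, picture): "rect" ([centre column, centre row, width, height] as shares, 0 to 1, of the picture: columns of its width, rows of its height, round what is visible of it).
- spotter.regions_of(label, picture): "pixels" (400x640 bool, what is visible of it) and "rect" ([centre column, centre row, width, height] as shares, 0 to 1, of the picture: columns of its width, rows of its height, round what is visible of it).
- spotter.place_of(label, picture): "point" ([column, row] as shares, 0 to 1, of the picture: columns of its width, rows of its height: a listed point, or the origin of a listed thing).
The state is a dict: "time": time; "joint_pos": joint angles; "qvel": joint speeds; "joint_efforts": joint torques, N m; "tcp_pos": TCP position; "orientation": TCP orientation; "ft_force": force on the tool from outside, world axes, zero at the start; "wrist_torque": the same for the moment, N m; "width": opening from 0.0 (shut) to 1.0 (fully open); "gripper_force": force on a finger pad.
Only numpy, scipy, OpenCV 4.12 (cv2) and the standard library are available. Lean on these libraries where they do the work, as an engineer would, in place of code of your own. Each camera call takes 0.05 s, during which the arm holds its last target. There are 200 camera calls.

### The job

Get the friction track ready for the next run. With a light push, tip the wooden sled over from its narrow edge onto its blue-lined face, without lifting it off the track, so that it lies on the middle of the track, straight along it and behind the red start line. Then take the top steel plate from the stack and set it down gently on the sled, lengthwise and centred on the black outline, leaving the other plates and the things around as they are.

Things in the scene. Friction and masses are not known exactly. Their poses are not given: they have to be found in the camera images.
- track: White friction board, fixed, 540 x 200 x 18 mm. Origin: centre of its underside (top 18 mm higher). x along the board to the pulley at its far end (frame from x = 257 mm, 72 mm high), y across, z up. Grey centre line at y = 0; red start line, 6 mm wide, across the board at x = +10 mm; behind it means smaller x.
- sled: Loose wooden block, 160 long, 30 thick, 90 mm high as it stands at first on its narrow edge on the board, 60 mm to -y of the centre line, parallel to it; about 0.26 kg. Origin: centre of that edge. x along it (brass hook at +x end, 23 mm), z up at first, y out of the wide face with the 3 mm blue lining. Its plain wide face (-y) has a black outline, 106 x 60 mm, at its centre.
- sled_center (a point): Centre of the sled's wood, 45 mm above the standing edge; axes as sled. Pushed lightly to +y at mid-length near the top of the plain face, the sled pivots on its lower edge without sliding, falls by itself past about 20 degrees and lands lining down near the centre line. Lying so, this point is 18 mm above the board and the upper face 33 mm.
- plate_top: Bare steel load plate, loose, 100 x 54 x 12 mm, 0.5 kg: the top one of a stack of three alike. Origin: centre of its underside; x along its 100 mm length, y across its 54 mm width, z up. At the start its underside is 32 mm above the table.
- plate_middle: Second steel plate of the stack, same size and axes, underside 20 mm above the table. Stays in the stack.
- plate_bottom: Lowest steel plate of the stack, same size and axes, underside 8 mm above the table. Stays in the stack.
- holder: Fixed plywood holder under the stack, 126 x 84 x 8 mm, with a low end lip (to 18 mm above the table) at each of its ends in x; its long sides are open. Origin: centre of its underside; x along the plates' length. It stands to the left or to the right of the track.
- tray: Fixed white serving tray with green leaves, 280 x 220 mm, rim 20 mm high, on the other side of the track from the holder. Origin: centre of its underside. Not part of the job.
- beaker: Glass beaker, loose, 72 mm across, 115 mm high, standing on the tray. Origin: centre of its underside, z up. Leave it alone.
- force_meter: Spring force meter with red ends, loose, 30 mm thick, about 200 mm long with its hooks, lying on the table beside the track on its -y side, along it. Origin: middle of its underside. Leave it alone.
- tealight_0: Tealight candle in an aluminium cup, loose, 38 mm across, 16 mm high (22 with the wick). Origin: centre of its underside. Leave it alone.
- tealight_1: Another tealight of the same size. Leave it alone.
Things that resemble listed ones, but are neither listed nor needed, are in the scene too. What is shaped like the sled but pink is not meant.

How it is judged:
By the outcome, as a careful person would: the job done as asked, in the order asked, and still so for the second after the job is handed in, with the robot touching nothing.
It also fails if it takes over 51 s, if anything falls off the work surface, if the arm or the gripper's body presses on something with over 40 N, if the wrist force passes 120 N, or if a joint passes its speed limit or range.

## Working session

There is one attempt and no reset: what is moved stays moved. The work goes in short steps, Python scripts to look and compute and a tool call to move; the robot and the scene stay as the last step left them, time stands still between calls to the robot, and variables do not carry over. Pictures are saved under pics/ and viewed, at most 10 in all, crops included, and the job is handed in when it is done.

Besides the shell and the picture viewer there is one more tool, called after ">>>" as name([rows], argument=value, ...), one row to a line, values as JSON. play_rows: Moves the arm, as the interface text tells. Its arguments: {"type":"object","properties":{"moves":{"type":"array"},"squeeze":{"type":"number"}},"required":["moves"]}

```bash
mkdir -p pics; cat > h.py <<'E'
import numpy as np, cv2
from plant import readout, vision, order, spotter, arm
def ray(p,uv):
    R=cv2.Rodrigues(np.array(p["rvec"],float))[0]; t=np.array(p["tvec"],float).ravel()
    d=np.linalg.inv(p["mtx"])@np.array([uv[0],uv[1],1.])
    return -R.T@t, R.T@d
def at_z(p,uv,z):
    c,d=ray(p,uv); return c+d*(z-c[2])/d[2]
def px(s): return (s[0]*640,s[1]*400)
def proj(p,X): return cv2.projectPoints(np.array(X,float).reshape(-1,1,3),np.array(p["rvec"],float),np.array(p["tvec"],float),np.array(p["mtx"],float),None)[0].reshape(-1,2)
E
python3 - <<'E'
from h import *
np.set_printoptions(precision=1,suppress=True)
for n in ("top","scene"):
    p=vision.capture(n); cv2.imwrite(f"pics/{n}0.png",p["color"]); print(n,ray(p,(320,200)))
    for l in ("track","sled","sled_center","plate_top","holder","tray","beaker","force_meter","tealight_0"):
        for r in spotter.place_of(l,p)[:3]:
            z={"track":0,"sled":18,"sled_center":63,"plate_top":32}.get(l,0)
            print(n,l,round(r["confidence"],2),np.array(px(r["point"])),at_z(p,px(r["point"]),z))
s=readout.state();print(s["time"],s["tcp_pos"],s["orientation"],s["ft_force"])
E
```

```text
top (array([ 273.8,   18.1, 1390. ]), array([ 0.1, -0. , -1. ]))
top track 0.56 [306.5 121.9] [700.1  35.5   0. ]
top track 0.45 [423.8 116.6] [ 710.9 -300.6    0. ]
top sled 0.96 [336.  162.3] [577.2 -45.1  18. ]
top sled 0.81 [212.  310.1] [180.5 294.6  18. ]
top sled_center 0.8 [336.1 155.2] [586.8 -43.8  63. ]
top sled_center 0.66 [208.  308.7] [187.4 295.8  63. ]
top plate_top 0.64 [453.  191.9] [ 486.1 -363.5   32. ]
top holder 0.73 [453.3 192.9] [ 488.2 -373.2    0. ]
top tray 0.87 [186.6 197. ] [489.3 372.1   0. ]
top tray 0.59 [202.2 121.9] [704.5 332.    0. ]
top beaker 0.73 [175.5 205.4] [466.3 402.4   0. ]
top force_meter 0.61 [353.4 102.9] [754.4 -99.9   0. ]
top tealight_0 0.45 [200.6 121.9] [704.6 336.5   0. ]
top tealight_0 0.45 [427.6 117.8] [ 707.1 -311.3    0. ]
scene (array([ 733.7, -527.4,  836.7]), array([-0.3,  0.5, -0.8]))
scene track 0.81 [428.2 252.9] [701.   21.2   0. ]
scene track 0.58 [399.8 129.4] [478.7 371.8   0. ]
scene sled 0.84 [299.8 107.9] [187.4 290.4  18. ]
scene sled 0.64 [369.8 244.2] [577.  -35.5  18. ]
scene sled_center 0.89 [373.3 235.1] [582.1 -37.5  63. ]
scene sled_center 0.77 [296.8  96.8] [184.2 282.7  63. ]
scene sled_center 0.73 [370.4 244.4] [586.9 -62.3  63. ]
scene plate_top 0.89 [247.2 345.9] [ 474.8 -366.8   32. ]
scene holder 0.95 [251.9 358. ] [ 486.6 -375.1    0. ]
scene holder 0.64 [469.3 166.4] [699.9 330.8   0. ]
scene holder 0.56 [373.7 234. ] [569.2   5.6   0. ]
scene tray 0.78 [402.6 131. ] [488.5 369.6   0. ]
scene tray 0.17 [434.3 302.9] [756.8 -88.3   0. ]
scene beaker 0.88 [399.6 116.6] [456. 423.   0.]
scene force_meter 0.83 [432.2 303.2] [753.1 -91.2   0. ]
scene force_meter 0.72 [469.6 166.3] [700.5 331.5  -0. ]
scene force_meter 0.45 [250.2 356.6] [ 482.1 -374.6    0. ]
scene tealight_0 0.7 [365.2 382.6] [ 699.9 -305.8    0. ]
scene tealight_0 0.66 [469.9 169.8] [705.  319.5  -0. ]
1.0 [253.6 516.  256.3] [-0.   0.2  1.  -0. ] [-0.4 -0.2  0.6]
```

View pics/top0.png

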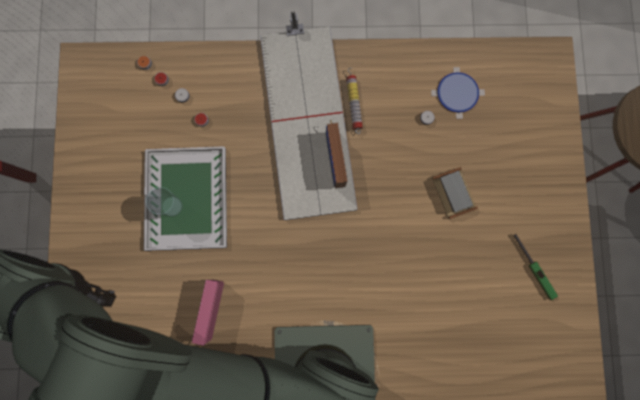

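View pics/scene0.png

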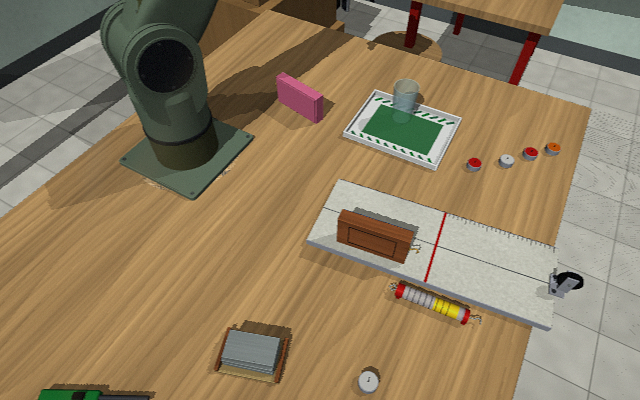

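```bash
python3 - <<'E'
from h import *
np.set_printoptions(precision=1,suppress=True)
p=vision.capture("top"); print("tips",arm.tips_ahead)
im=p["color"].astype(int); b,g,r=im[...,0],im[...,1],im[...,2]
m=((r-g>50)&(r-b>50)); 
ys,xs=np.nonzero(m); k=(xs>265)&(xs<350)&(ys>105)&(ys<126); q=np.array([at_z(p,(x,y),18) for x,y in zip(xs[k],ys[k])])
i=np.argsort(q[:,1]); print("red n",k.sum(),q[i[:4]].mean(0),q[i[-4:]].mean(0),q.mean(0))
vx,vy,x0,y0=cv2.fitLine(q[:,:2].astype(np.float32),cv2.DIST_L2,0,.01,.01).ravel(); print("red dir deg",np.degrees(np.arctan2(vy,vx)))
for l,z in (("track",18),("sled",108),("plate_top",44)):
    for rg in spotter.regions_of(l,p)[:2]:
        mm=rg["pixels"].astype(np.uint8)
        c=max(cv2.findContours(mm,0,1)[0],key=cv2.contourArea).reshape(-1,2)
        w=np.array([at_z(p,u,z)[:2] for u in c],np.float32)
        R=cv2.minAreaRect(w); print(l,round(rg["confidence"],2),R, cv2.boxPoints(R).tolist())
E
```

```text
tips 25.0Traceback (most recent call last):
  File "<stdin>", line 7, in <module>
IndexError: too many indices for array: array is 1-dimensional, but 2 were indexed
```

```bash
python3 - <<'E'
import cv2
a=cv2.imread("pics/top0.png")
b=cv2.resize(a[20:225,245:375],None,fx=2.9,fy=2.9,interpolation=cv2.INTER_CUBIC)
c=cv2.resize(a[160:225,425:485],None,fx=6,fy=6,interpolation=cv2.INTER_CUBIC)
import numpy as np
o=np.zeros((600,745,3),np.uint8);o[:b.shape[0],:b.shape[1]]=b;o[:c.shape[0],380:380+c.shape[1]]=c
cv2.imwrite("pics/z.png",o)
E
```

```text
(no output)
```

View pics/z.png

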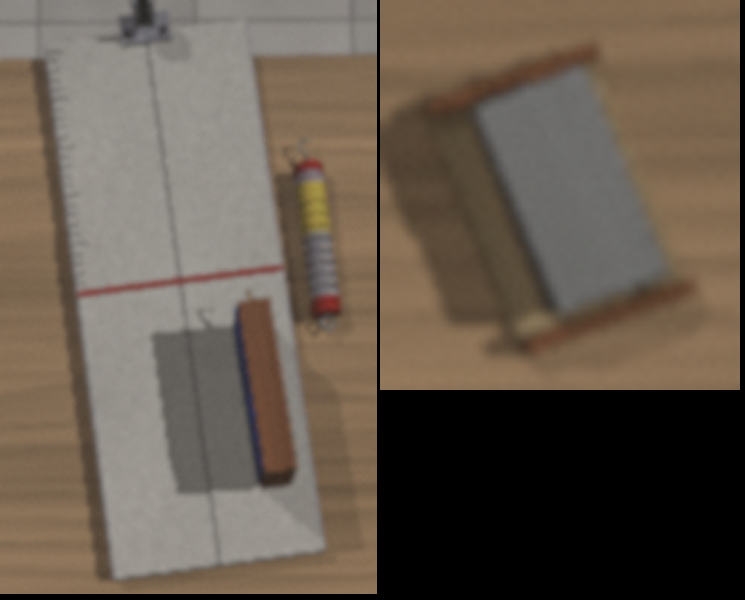

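```bash
python3 - <<'E'
from h import *
from scipy.optimize import least_squares
np.set_printoptions(precision=2,suppress=True)
p=vision.capture("top")
f=lambda a:np.array(a)/2.9+[245,20]
def T(q,X):
    c,s=np.cos(q[2]),np.sin(q[2]); X=np.array(X,float); return np.c_[q[0]+c*X[:,0]-s*X[:,1],q[1]+s*X[:,0]+c*X[:,1],X[:,2]]
def fit(X,U,q0):
    r=least_squares(lambda q:(proj(p,T(q,X))-U).ravel(),q0); return r.x,r.fun
q,e=fit([[10,100,18],[10,-100,18],[-270,100,18],[-270,-100,18],[10,0,18],[-270,0,18]],f([(80,295),(283,267),(112,578),(325,549),(183,281),(218,564)]),[650,0,.0]); print("track",q,e)
# sled top corners
q2,e=fit([[80,-15,108],[80,15,108],[-80,15,108],[-80,-15,108]],f([(268,298),(240,302),(262,475),(293,470)]),[580,-40,.1]); print("sled",q2,e)
c,s=np.cos(q[2]),np.sin(q[2]);d=q2[:2]-q[:2];print("sled in track",c*d[0]+s*d[1],-s*d[0]+c*d[1],q2[2]-q[2])
g=lambda a:np.array(a)/6+[425-380/6,160]
q3,e=fit([[50,27,44],[50,-27,44],[-50,27,44],[-50,-27,44]],g([(475,112),(580,65),(562,313),(668,270)]),[480,-370,.4]); print("plate",q3,e)
for l in ("sled","plate_top","track"):
    for rg in spotter.regions_of(l,p)[:2]: print(l,rg["confidence"],rg["rect"],rg["pixels"].sum())
E
```

```text
track [699.87  30.84   0.11] [-0.27 -0.71  0.15  0.28  0.69 -0.05 -0.46  0.59 -0.5  -0.22  0.37  0.09]
sled [582.23 -43.1    0.11] [ 0.8   0.02 -0.85  0.02 -0.37 -0.16  0.42  0.11]
sled in track -125.16833304663744 -60.33236931456047 -0.0016704393625952274
plate [ 484.95 -370.66    0.36] [-0.4  -0.32  0.15  0.37 -0.13  0.03  0.38 -0.09]
sled 0.83 [0.527, 0.3924, 0.0342, 0.1548] 866
sled 0.75 [0.3148, 0.2971, 0.0233, 0.0282] 159
plate_top 0.62 [0.7158, 0.4776, 0.0544, 0.1068] 822
track 0.56 [0.4791, 0.288, 0.1534, 0.5205] 12972
track 0.49 [0.5543, 0.2573, 0.0227, 0.1455] 542
```

```bash
cat >> h.py <<'E'
from scipy.spatial.transform import Rotation as Ro
def need(target,yaw,sym=True):
    "shift in mm/25 and turn in 0.1 rad units to TCP target with tool down, tool y at yaw+90deg"
    s=readout.state(); w,x,y,z=s["orientation"]; R=Ro.from_quat([x,y,z,w])
    out=[]
    for k in (0,np.pi):
        c,n=np.cos(yaw+k),np.sin(yaw+k)
        G=Ro.from_matrix(np.array([[c,n,0],[n,-c,0],[0,0,-1.]]))
        out.append((G*R.inv()).as_rotvec()/.1)
    out.sort(key=np.linalg.norm)
    print("t",s["time"],"tcp",np.round(s["tcp_pos"],1),"shift",np.round((np.array(target)-s["tcp_pos"])/25,2),"turn",np.round(out[0],2),np.round(out[1],1),"q7",np.round(s["joint_pos"],2),"F",np.round(s["ft_force"],1),"w",s["width"],s["gripper_force"])
E
python3 -c "
from h import *
need([589,-103,256],.11)"
```

```text
t 1.25 tcp [253.6 516.  256.3] shift [ 1.342e+01 -2.476e+01 -1.000e-02] turn [ 0.   -0.    5.67] [ -0.   -0.  -25.7] q7 [-1.16  0.71 -0.03  1.48  0.02  0.95 -0.08] F [-0.2  0.1  1.2] w 0.9988614777612471 0.0
```

>>> play_rows([
  [0.48, -0.885, 0, 0, 0, -0.92, 1],
  [0.48, -0.885, 0, 0, 0, -0.92, 1],
  [0.48, -0.885, 0, 0, 0, -0.92, 1],
  [0.48, -0.885, 0, 0, 0, -0.92, 1],
  [0.48, -0.885, 0, 0, 0, -0.92, 1],
  [0.48, -0.885, 0, 0, 0, -0.92, 1],
  [0.48, -0.885, 0, 0, 0, -0.92, 1],
  [0.48, -0.885, 0, 0, 0, -0.92, 1],
  [0.48, -0.885, 0, 0, 0, -0.92, 1],
  [0.48, -0.885, 0, 0, 0, -0.92, 1],
])

```text
time: 2.25
tcp_pos: [374.0, 293.9, 256.4]
orientation: [-0.0, 0.637, 0.771, 0.0]
ft_force: [-0.3, 0.5, -0.1]
width: -0.002
gripper_force: 0.0
```

>>> play_rows([
  [0.48, -0.885, 0, 0, 0, -0.92, 1],
  [0.48, -0.885, 0, 0, 0, -0.92, 1],
  [0.48, -0.885, 0, 0, 0, -0.92, 1],
  [0.48, -0.885, 0, 0, 0, -0.92, 1],
  [0.48, -0.885, 0, 0, 0, -0.92, 1],
  [0.48, -0.885, 0, 0, 0, -0.92, 1],
  [0.48, -0.885, 0, 0, 0, -0.92, 1],
  [0.48, -0.885, 0, 0, 0, -0.92, 1],
  [0.48, -0.885, 0, 0, 0, -0.92, 1],
  [0.48, -0.885, 0, 0, 0, -0.92, 1],
])

```text
time: 3.25
tcp_pos: [494.1, 72.6, 256.4]
orientation: [-0.0, 0.913, 0.408, 0.0]
ft_force: [-0.5, 0.5, 0.5]
width: -0.001
gripper_force: 0.0
```

>>> play_rows([
  [0.48, -0.885, 0, 0, 0, -0.92, 1],
  [0.48, -0.885, 0, 0, 0, -0.92, 1],
  [0.48, -0.885, 0, 0, 0, -0.92, 1],
  [0.48, -0.885, 0, 0, 0, -0.92, 1],
  [0.48, -0.885, 0, 0, 0, -0.92, 1],
  [0.48, -0.885, 0, 0, 0, -0.92, 1],
  [0.48, -0.885, 0, 0, 0, -0.92, 1],
  [0.48, -0.885, 0, 0, 0, -0.92, 1],
  [0, 0, 0, 0, 0, 0, 1],
  [0, 0, 0, 0, 0, 0, 1],
])

```text
time: 4.25
tcp_pos: [589.5, -103.5, 256.0]
orientation: [-0.0, 0.999, 0.055, -0.0]
ft_force: [0.1, 0.9, 0.5]
width: 0.002
gripper_force: 0.0
```

```bash
python3 - <<'E'
from h import *
need([589,-103,110],.11)
p=vision.capture("wrist"); cv2.imwrite("pics/w1.png",p["color"])
E
```

```text
t 4.25 tcp [ 589.5 -103.5  256. ] shift [-0.02  0.02 -5.84] turn [-0.   -0.    0.01] [ -0.    0.  -31.4] q7 [-0.16  0.82  0.62  1.4  -0.51  1.08 -0.91] F [0.1 0.9 0.5] w 0.0016373626941284223 0.0
```

View pics/w1.png

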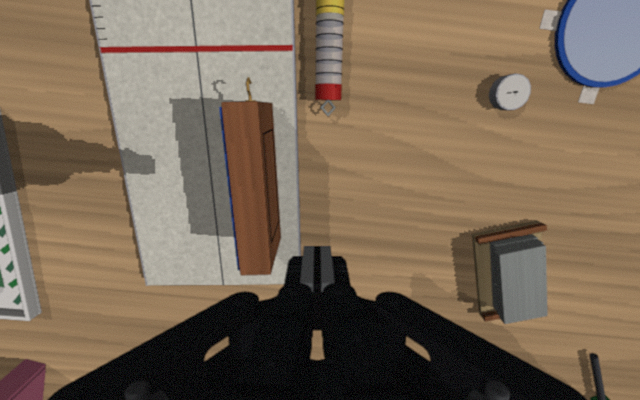

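>>> play_rows([
  [0, 0, -0.83, 0, 0, 0, 1],
  [0, 0, -0.83, 0, 0, 0, 1],
  [0, 0, -0.83, 0, 0, 0, 1],
  [0, 0, -0.83, 0, 0, 0, 1],
  [0, 0, -0.83, 0, 0, 0, 1],
  [0, 0, -0.83, 0, 0, 0, 1],
  [0, 0, -0.83, 0, 0, 0, 1],
  [-0.04, 0.4, 0, 0, 0, 0, 1],
  [-0.04, 0.4, 0, 0, 0, 0, 1],
  [0, 0, 0, 0, 0, 0, 1],
])

```text
time: 5.3
tcp_pos: [588.0, -81.0, 112.2]
orientation: [-0.001, 0.998, 0.056, 0.001]
ft_force: [0.2, 0.2, 0.2]
width: -0.003
gripper_force: 0.0
```

>>> play_rows([
  [-0.02, 0.2, 0, 0, 0, 0, 1],
  [-0.02, 0.2, 0, 0, 0, 0, 1],
  [-0.02, 0.2, 0, 0, 0, 0, 1],
  [-0.02, 0.2, 0, 0, 0, 0, 1],
  [-0.02, 0.2, 0, 0, 0, 0, 1],
  [-0.02, 0.2, 0, 0, 0, 0, 1],
])

```text
time: 5.9
tcp_pos: [584.6, -53.0, 111.0]
orientation: [-0.0, 0.999, 0.054, -0.0]
ft_force: [0.4, -0.1, 0.1]
width: 0.0
gripper_force: 0.1
```

```bash
python3 - <<'E'
from h import *
need([589,-103,110],.11)
a=[]
for n in ("scene","top"):
    p=vision.capture(n); a.append(p["color"])
cv2.imwrite("pics/s2.png",np.hstack([a[0][150:350,280:500],a[1][100:300,240:460]]))
E
```

```text
t 5.9 tcp [584.6 -53.  111. ] shift [ 0.18 -2.   -0.04] turn [-0.   -0.    0.01] [ -0.    0.  -31.4] q7 [-0.2   0.98  0.51  1.6  -0.65  0.74 -0.85] F [ 0.4 -0.1  0.1] w 0.00011895749440852064 0.06844114512205124
```

View pics/s2.png

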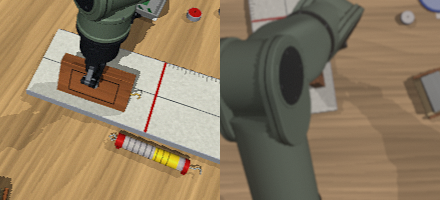

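>>> play_rows([
  [-0.02, 0.2, 0, 0, 0, 0, 1],
  [-0.02, 0.2, 0, 0, 0, 0, 1],
  [-0.02, 0.2, 0, 0, 0, 0, 1],
  [-0.02, 0.2, 0, 0, 0, 0, 1],
  [0, 0, 0, 0, 0, 0, 1],
  [0, 0, 0, 0, 0, 0, 1],
  [0, 0, 0, 0, 0, 0, 1],
])

```text
time: 6.7
tcp_pos: [582.6, -33.8, 111.1]
orientation: [0.0, 0.999, 0.054, 0.0]
ft_force: [-0.8, 0.5, 0.0]
width: -0.002
gripper_force: 0.0
```

```bash
python3 - <<'E'
from h import *
need([589,-103,110],.11)
p=vision.capture("scene"); cv2.imwrite("pics/s3.png",cv2.resize(p["color"][150:350,280:500],None,fx=2,fy=2))
E
```

```text
t 6.7 tcp [582.6 -33.8 111.1] shift [ 0.26 -2.77 -0.04] turn [0.   0.   0.02] [  0.   -0.  -31.4] q7 [-0.24  0.98  0.51  1.61 -0.66  0.73 -0.88] F [-0.8  0.5  0. ] w -0.002298260732216486 0.0
```

View pics/s3.png

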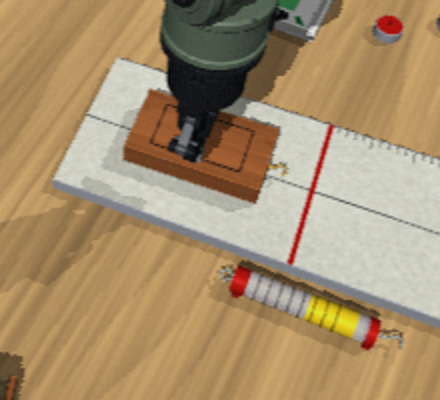

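>>> play_rows([
  [0, 0, 0.8, 0, 0, 0, 1],
  [0, 0, 0.8, 0, 0, 0, 1],
  [0, 0, 0.8, 0, 0, 0, 1],
  [0, 0, 0.8, 0, 0, 0, 1],
  [-0.39, -0.9, 0.4, 0, 0, 0.2, 0.5],
  [-0.39, -0.9, 0.4, 0, 0, 0.2, 0],
  [-0.39, -0.9, 0, 0, 0, 0.2, 0],
  [-0.39, -0.9, 0, 0, 0, 0.2, 0],
  [-0.39, -0.9, 0, 0, 0, 0.2, 0],
  [-0.39, -0.9, 0, 0, 0, 0.2, 0],
])

```text
time: 7.75
tcp_pos: [523.6, -169.5, 211.1]
orientation: [-0.0, 0.993, 0.114, 0.0]
ft_force: [0.2, 0.4, 0.4]
width: 0.991
gripper_force: 0.0
```

>>> play_rows([
  [-0.39, -0.9, 0, 0, 0, 0.2, 0],
  [-0.39, -0.9, 0, 0, 0, 0.2, 0],
  [-0.39, -0.9, 0, 0, 0, 0.2, 0],
  [-0.39, -0.9, 0, 0, 0, 0.2, 0],
  [-0.39, -0.9, 0, 0, 0, 0.2, 0],
  [-0.39, -0.9, 0, 0, 0, 0.2, 0],
  [-0.39, -0.9, 0, 0, 0, 0, 0],
  [-0.39, -0.9, 0, 0, 0, 0, 0],
  [-0.39, -0.9, 0, 0, 0, 0, 0],
  [0, 0, 0, 0, 0, 0, 0],
])

```text
time: 8.75
tcp_pos: [434.3, -374.0, 211.2]
orientation: [0.001, 0.985, 0.171, -0.001]
ft_force: [0.3, -0.1, -1.5]
width: 1.001
gripper_force: 0.0
```

```bash
python3 - <<'E'
from h import *
np.set_printoptions(precision=1,suppress=True)
need([485,-371,59],.36)
for n in ("wrist","top"):
    p=vision.capture(n); print(n,"plate/sled px",proj(p,[[485,-371,44],[582+5,1,51]]))
    cv2.imwrite(f"pics/{n}4.png",p["color"])
    np.savez(f"{n}4.npz",**{k:p[k] for k in("color","mtx","rvec","tvec")})
    for l,z in (("plate_top",32),("sled_center",36),("sled",51)):
        for r in spotter.place_of(l,p)[:2]: print(n,l,r["confidence"],np.array(px(r["point"])),at_z(p,px(r["point"]),z))
a=cv2.imread("pics/wrist4.png"); b=cv2.resize(cv2.imread("pics/top4.png")[100:230,260:370],None,fx=3,fy=3,interpolation=cv2.INTER_CUBIC)
o=np.zeros((590,640,3),np.uint8)
b=b[:190*2]
cv2.imwrite("pics/t4z.png",b)
E
```

```text
t 8.75 tcp [ 434.3 -374.   211.2] shift [ 2.   0.1 -6.1] turn [ 0.  -0.   0.1] [ -0.   -0.  -31.3] q7 [ 0.4  0.8  0.5  1.6 -0.4  0.9 -0.2] F [ 0.3 -0.1 -1.5] w 1.0011492421937427 0.0
wrist plate/sled px [[ 333.1  139.1]
 [-134.6 -197.4]]
wrist plate_top 0.71 [330.1 132.7] [ 488.7 -367.2   32. ]
wrist sled 0.23 [329.8 133.2] [ 489.3 -365.9   51. ]
top plate/sled px [[457.  191.6]
 [319.5 156.4]]
top plate_top 0.47 [452.3 191.8] [ 486.4 -361.5   32. ]
top sled_center 0.9 [209.9 308.6] [185.8 296.4  36. ]
top sled_center 0.56 [316.4 161.3] [576.9   9.5  36. ]
top sled 0.77 [334.1 159. ] [579.2 -38.6  51. ]
top sled 0.56 [214.1 307.9] [188.4 282.6  51. ]
```

View pics/wrist4.png

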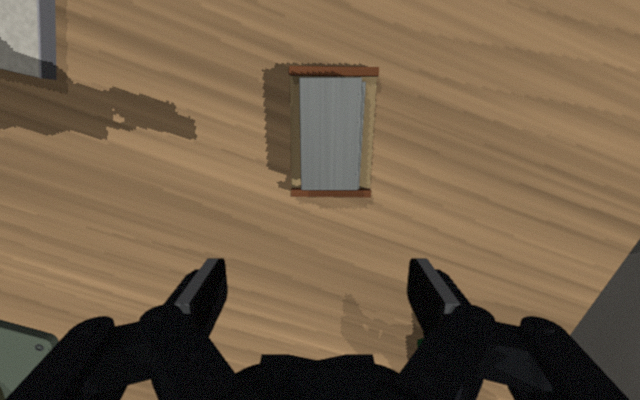

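View pics/t4z.png

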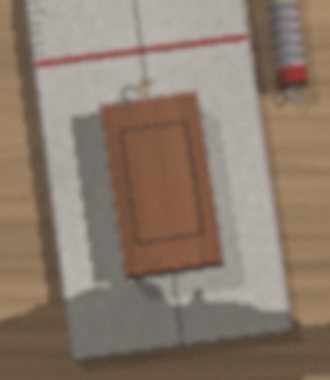

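```bash
cat > fit.py <<'E'
from h import *
from scipy.optimize import least_squares
np.set_printoptions(precision=3,suppress=True)
def T(q,X):
    c,s=np.cos(q[2]),np.sin(q[2]); X=np.array(X,float); return np.c_[q[0]+c*X[:,0]-s*X[:,1],q[1]+s*X[:,0]+c*X[:,1],X[:,2]]
def fit(p,L,W,z,U,q0):
    X=[[L,W,z],[L,-W,z],[-L,-W,z],[-L,W,z]]
    r=least_squares(lambda q:(proj(p,T(q,X))-U).ravel(),q0); return r.x,r.fun
trk=np.array([699.9,30.8,.11])
def intrack(q):
    c,s=np.cos(trk[2]),np.sin(trk[2]);d=q[:2]-trk[:2];return np.array([c*d[0]+s*d[1],-s*d[0]+c*d[1],q[2]-trk[2]])
E
python3 - <<'E'
from fit import *
w=dict(np.load("wrist4.npz"));t=dict(np.load("top4.npz"))
print("plate",*fit(w,50,27,44,np.array([(300,78),(361,78),(360,190),(302,190)],float),[485,-371,.36]))
f=lambda a:np.array(a)/3+[260,100]
for n,L,W,U in (("sled",80,45,[(102,104),(194,93),(221,264),(127,273)]),("outline",53,30,[(118,128),(188,121),(204,234),(136,243)])):
    q,e=fit(t,L,W,51,f(U),[582,0,.11]); print(n,q,e,intrack(q))
E
```

```text
plate [ 485.941 -368.333    0.358] [-0.987 -0.18   1.418 -1.118 -0.749  0.45   0.27   1.214]
sled [574.716  17.071   0.123] [-0.719  0.146  1.172 -0.593  0.645 -0.594 -1.084  1.007] [-125.934    0.096    0.013]
outline [576.171  16.58    0.122] [ 0.924  0.388 -0.647 -0.204 -0.48  -0.092  0.202 -0.081] [-124.542   -0.552    0.012]
```

>>> play_rows([
  [0.69, 0.07, -0.7, 0, 0, 0.05, 0],
  [0.69, 0.07, -0.7, 0, 0, 0.05, 0],
  [0.69, 0.06, -0.7, 0, 0, 0, 0],
  [0, 0, -0.7, 0, 0, 0, 0],
  [0, 0, -0.7, 0, 0, 0, 0],
  [0, 0, -0.7, 0, 0, 0, 0],
  [0, 0, -0.7, 0, 0, 0, 0],
  [0, 0, -0.5, 0, 0, 0, 0],
  [0, 0, -0.5, 0, 0, 0, 0],
  [0, 0, 0, 0, 0, 0, 0],
])

```text
time: 10.15
tcp_pos: [487.8, -365.5, 62.2]
orientation: [-0.001, 0.984, 0.178, -0.001]
ft_force: [-0.4, -0.3, -0.0]
width: 1.002
gripper_force: 0.0
```

```bash
python3 - <<'E'
from fit import *
need([486,-369,59],.358)
p=vision.capture("wrist"); cv2.imwrite("pics/w5.png",p["color"])
print(proj(p,T([486,-369,.358],[[50,27,44],[50,-27,44],[-50,-27,44],[-50,27,44]])))
E
```

```text
t 10.15 tcp [ 487.8 -365.5   62.2] shift [-0.07 -0.14 -0.13] turn [-0.01 -0.01 -0.01] [ 0.  -0.  31.4] q7 [ 0.43  1.06  0.35  1.52 -0.52  0.66 -0.18] F [-0.4 -0.3 -0. ] w 1.0021637995591501 0.0
[[263.236 176.334]
 [384.785 176.458]
 [372.623 358.042]
 [272.655 357.805]]
```

View pics/w5.png

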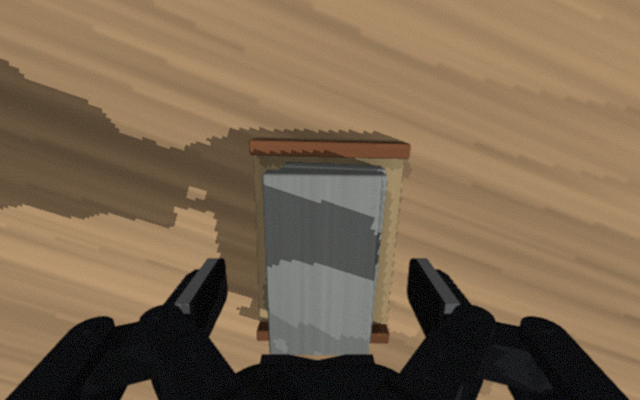

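>>> play_rows([
  [-0.05, -0.13, -0.12, 0, 0, 0, 0],
  [0, 0, 0, 0, 0, 0, 0],
  [0, 0, 0, 0, 0, 0, 0.2],
  [0, 0, 0, 0, 0, 0, 0.3],
  [0, 0, 0, 0, 0, 0, 0.4],
  [0, 0, 0, 0, 0, 0, 0.5],
  [0, 0, 0, 0, 0, 0, 0.6],
  [0, 0, 0, 0, 0, 0, 0.6],
], squeeze=60)

```text
time: 11.0
tcp_pos: [487.0, -369.1, 61.3]
orientation: [-0.0, 0.984, 0.178, 0.0]
ft_force: [-2.2, 2.9, 12.0]
width: 0.606
gripper_force: 60.4
```

>>> play_rows([
  [0, 0, 0.1, 0, 0, 0, 0.6],
  [0, 0, 0.1, 0, 0, 0, 0.6],
  [0, 0, 0.1, 0, 0, 0, 0.6],
  [0, 0, 0.2, 0, 0, 0, 0.6],
  [0, 0, 0.2, 0, 0, 0, 0.6],
  [0, 0, 0.3, 0, 0, 0, 0.6],
  [0, 0, 0.3, 0, 0, 0, 0.6],
  [0, 0, 0, 0, 0, 0, 0.6],
])

```text
time: 11.8
tcp_pos: [487.2, -369.6, 94.3]
orientation: [0.001, 0.984, 0.178, 0.001]
ft_force: [0.2, 0.7, -4.9]
width: 0.602
gripper_force: 63.4
```

```bash
python3 - <<'E'
from fit import *
s=readout.state(); print(s["ft_force"],s["wrist_torque"],s["width"],s["tcp_pos"])
o=[]
for n in ("wrist","scene"):
    p=vision.capture(n); o.append(p["color"]);
    if n=="wrist": np.savez("wrist6.npz",**{k:p[k] for k in("color","mtx","rvec","tvec")})
b=cv2.resize(o[1][290:400,190:310],None,fx=3,fy=3)
im=np.zeros((400,760,3),np.uint8); im[:,:400]=o[0][:,120:520]; im[:330,400:]=b
cv2.imwrite("pics/w6.png",im)
E
```

```text
[ 0.243  0.735 -4.862] [-0.023 -0.011  0.01 ] 0.6016236876932635 [ 487.241 -369.563   94.28 ]
```

View pics/w6.png

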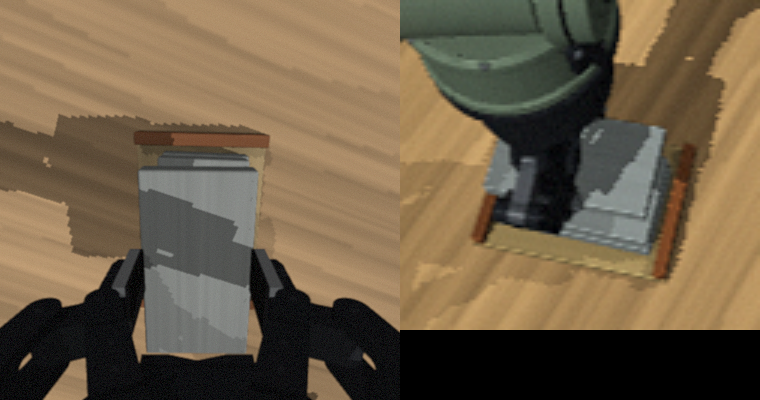

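>>> play_rows([
  [0, 0, 0.8, 0, 0, 0, 0.6],
  [0, 0, 0.9, 0, 0, 0, 0.6],
  [0, 0, 0.9, 0, 0, 0, 0.6],
  [0, 0.3, 0.8, 0, 0, 0, 0.6],
  [0, 0.6, 0.5, 0, 0, -0.2, 0.6],
  [0, 0.8, 0, 0, 0, -0.2, 0.6],
  [0, 0.9, 0, 0, 0, -0.2, 0.6],
  [0, 0.9, 0, 0, 0, -0.2, 0.6],
  [0, 0.9, 0, 0, 0, -0.2, 0.6],
  [0, 0.9, 0, 0, 0, -0.2, 0.6],
])

```text
time: 12.9
tcp_pos: [486.7, -235.7, 190.3]
orientation: [-0.0, 0.993, 0.119, -0.0]
ft_force: [0.5, -0.6, -5.8]
width: 0.603
gripper_force: 64.8
```

>>> play_rows([
  [0, 0.9, 0, 0, 0, -0.2, 0.6],
  [0, 0.9, 0, 0, 0, -0.2, 0.6],
  [0, 0.9, 0, 0, 0, -0.2, 0.6],
  [0, 0.9, 0, 0, 0, -0.2, 0.6],
  [0, 0.9, 0, 0, 0, -0.2, 0.6],
  [0, 0.9, 0, 0, 0, -0.2, 0.6],
  [0, 0.9, 0, 0, 0, 0, 0.6],
  [0, 0.9, 0, 0, 0, 0, 0.6],
  [0, 0.9, 0, 0, 0, 0, 0.6],
  [0, 0.6, 0, 0, 0, 0, 0.6],
])

```text
time: 13.9
tcp_pos: [486.7, -17.6, 190.3]
orientation: [-0.0, 0.998, 0.06, -0.0]
ft_force: [0.4, 0.5, -5.2]
width: 0.603
gripper_force: 64.8
```

>>> play_rows([
  [0, 0.3, 0, 0, 0, 0, 0.6],
  [0, 0, 0, 0, 0, 0, 0.6],
  [0, 0, 0, 0, 0, 0, 0.6],
])

```text
time: 14.2
tcp_pos: [486.9, -12.5, 190.5]
orientation: [0.0, 0.998, 0.059, 0.0]
ft_force: [0.4, -0.2, -4.1]
width: 0.603
gripper_force: 64.8
```

```bash
python3 - <<'E'
from fit import *
need([575.5,16.8,84],.118)
w=dict(np.load("wrist6.npz"))
q,e=fit(w,50,27,77,np.array([(259,171),(377,169),(367,352),(267,352)],float),[487,-369,.36]); print("held plate",q,"vs tcp 487.2 -369.6 .358",e)
p=vision.capture("wrist"); np.savez("wrist7.npz",**{k:p[k] for k in("color","mtx","rvec","tvec")})
print("expected px",proj(p,T([575.5,16.8,.118],[[80,45,51],[80,-45,51],[-80,-45,51],[-80,45,51]])))
for rg in spotter.regions_of("sled",p)[:2]:
    c=max(cv2.findContours(rg["pixels"].astype(np.uint8),0,1)[0],key=cv2.contourArea).reshape(-1,2)
    print(rg["confidence"],c.min(0),c.max(0)); print(cv2.minAreaRect(np.array([at_z(p,u,51)[:2] for u in c],np.float32)))
im=p["color"].astype(int); m=((im[...,2]-im[...,0]>45)).astype(np.uint8)
for r in range(10,300,20):
    x=np.nonzero(m[r])[0]; print(r, [tuple(int(v) for v in (g[0],g[-1])) for g in np.split(x,np.nonzero(np.diff(x)>3)[0]+1) if len(g)>6])
E
```

```text
t 14.2 tcp [486.9 -12.5 190.5] shift [ 3.55  1.17 -4.26] turn [ 0.  0. -0.] [-0.   0.  31.4] q7 [-0.35  0.75  0.57  1.89 -0.63  0.68 -0.85] F [ 0.4 -0.2 -4.1] w 0.6032937463934255 64.8370885848999
held plate [ 487.87  -369.157    0.357] vs tcp 487.2 -369.6 .358 [-2.904 -2.247  2.331 -0.123  0.953  2.055 -0.254  1.993]
expected px [[226.751 -35.204]
 [355.456 -35.263]
 [348.562 186.876]
 [242.973 186.892]]
0.82 [  0 338] [ 61 399]
((265.5702209472656, 264.46368408203125), (49.21729278564453, 110.71609497070312), 47.587162017822266)
0.56 [224   0] [347 186]
((565.4970092773438, 18.899383544921875), (138.033447265625, 89.43721008300781), 7.709334850311279)
10 [(16, 156), (226, 244), (301, 325), (329, 347), (415, 639)]
30 [(19, 158), (228, 347), (413, 639)]
50 [(23, 163), (230, 347), (412, 639)]
70 [(26, 166), (231, 326), (330, 346), (410, 639)]
90 [(29, 167), (233, 249), (253, 346), (408, 639)]
110 [(33, 170), (235, 346), (407, 639)]
130 [(50, 126), (237, 252), (256, 346), (405, 639)]
150 [(101, 130), (239, 346), (404, 639)]
170 [(240, 257), (402, 626)]
190 [(78, 138), (400, 602)]
210 [(49, 142), (399, 601)]
230 [(52, 187), (397, 601)]
250 [(56, 248), (386, 598)]
270 [(59, 227), (407, 603)]
290 [(0, 212), (422, 639)]
```

>>> play_rows([
  [0.7, 0.25, 0, 0, 0, 0.12, 0.6],
  [0.7, 0.25, 0, 0, 0, 0, 0.6],
  [0.7, 0.25, -0.4, 0, 0, 0, 0.6],
  [0.7, 0.25, -0.6, 0, 0, 0, 0.6],
  [0.7, 0.25, -0.6, 0, 0, 0, 0.6],
  [0, 0, -0.6, 0, 0, 0, 0.6],
  [0, 0, -0.6, 0, 0, 0, 0.6],
  [0, 0, -0.5, 0, 0, 0, 0.6],
  [0, 0, -0.3, 0, 0, 0, 0.6],
  [0, 0, 0, 0, 0, 0, 0.6],
])

```text
time: 15.3
tcp_pos: [574.1, 19.2, 99.9]
orientation: [-0.0, 0.998, 0.065, -0.001]
ft_force: [0.5, -0.8, -5.5]
width: 0.604
gripper_force: 64.8
```

```bash
python3 - <<'E'
from fit import *
need([575.2,19.5,81],.13)
p=vision.capture("wrist"); np.savez("wrist8.npz",**{k:p[k] for k in("color","mtx","rvec","tvec")})
print("exp sled",proj(p,T([575.2,19.5,.13],[[80,45,51],[80,-45,51],[-80,-45,51],[-80,45,51]])))
print("exp outl",proj(p,T([575.2,19.5,.13],[[53,30,51],[53,-30,51],[-53,-30,51],[-53,30,51]])))
im=p["color"].astype(int); d=im[...,2]-im[...,0]; m=(d>40)
for r in range(60,300,10):
    x=np.nonzero(m[r])[0]; print(r, [tuple(int(v) for v in (g[0],g[-1])) for g in np.split(x,np.nonzero(np.diff(x)>1)[0]+1) if len(g)>2])
print("col280",d[60:200:2,280]); print("col330",d[60:200:2,330])
E
```

```text
t 15.3 tcp [574.1  19.2  99.9] shift [ 0.04  0.01 -0.76] turn [-0.   -0.01 -0.  ] [ 0.  -0.  31.4] q7 [-0.33  0.99  0.51  1.65 -0.69  0.69 -0.91] F [ 0.5 -0.8 -5.5] w 0.6037862821811585 64.82596635818481
exp sled [[229.063  97.235]
 [406.968  97.215]
 [385.983 353.596]
 [249.516 353.501]]
exp outl [[261.536 150.862]
 [374.358 150.868]
 [365.126 319.039]
 [270.426 318.983]]
60 [(0, 136), (306, 314), (321, 329), (577, 639)]
70 [(0, 136), (304, 307), (499, 501), (519, 639)]
80 [(0, 138), (308, 315), (506, 517), (519, 639)]
90 [(0, 142), (146, 148), (315, 318), (514, 639)]
100 [(0, 143), (230, 403), (485, 494), (496, 498), (502, 505), (510, 529), (546, 639)]
110 [(0, 143), (145, 150), (230, 402), (483, 492), (494, 509), (511, 522), (530, 541), (550, 639)]
120 [(0, 143), (231, 402), (481, 528), (539, 639)]
130 [(1, 148), (232, 401), (480, 639)]
140 [(36, 147), (233, 400), (478, 639)]
150 [(77, 147), (234, 260), (374, 400), (476, 639)]
160 [(92, 151), (240, 242), (247, 251), (253, 258), (264, 267), (269, 371), (374, 399), (475, 639)]
170 [(1, 3), (108, 110), (112, 151), (236, 241), (250, 2
[... 413 characters left out ...]
(100, 160), (241, 245), (375, 393), (464, 639)]
240 [(28, 160), (242, 245), (375, 393), (462, 639)]
250 [(0, 164), (243, 247), (386, 392), (460, 639)]
260 [(0, 164), (459, 639)]
270 [(0, 168), (457, 639)]
280 [(0, 168), (456, 639)]
290 [(0, 168), (453, 639)]
col280 [13 10  8  5  9  7 11 10 10 10 11 13 14 13 14 14 13 12 15 59 66 64 65 65
 67 65 65 65 66 69 71 71 73 71 71 72 68 70 72 69 73 67 72 70 73 25 39 49
 44 47 43 44 48 15 -1  2  0  2 -1  0 -1  1 -1  2  0 -2 -3  0  2 -2]
col330 [25 31 16 16 16 14 15 18 16 13 12 11 11 14 14 12 14 11 21 73 75 74 73 74
 71 74 76 76 73 74 73 76 77 75 73 75 74 76 74 74 74 73 73 74 73 24 47 73
 48 45 47 46 49 19  1 -1  1 -1 -2  0  1  0  2 -1 -1  1  3  1 -1  2]
```

```bash
python3 - <<'E'
from fit import *
w=dict(np.load("wrist7.npz")); v=dict(np.load("wrist8.npz"))
# line fits on board plane z=18 (top edges), red line too
im=w["color"].astype(int)
for p,n,L,Rr,zs in ((w,"w7 left",[(156.5,10),(163.5,50),(166.5,70),(170.5,110)],[(415,10),(412,50),(408,90),(405,130),(400,190)],18),(v,"w8",[(143.5,110),(147.5,140),(160.5,235),(168.5,280)],[(480,130),(475,160),(468,200),(459,260),(453,290)],18)):
    for nm,P,yy in (("L",L,100),("R",Rr,-100)):
        for z in (0,18):
            X=np.array([at_z(p,u,z) for u in P]); k=np.polyfit(X[:,0],X[:,1],1)
            print(n,nm,z,"yaw",np.arctan(k[0]),"ytrack",np.mean([intrack(np.r_[x[:2],0])[1] for x in X]))
for p,P in ((v,[(317.4,100),(317.0,110),(317,120),(317,130),(317,140),(317.5,150),(317.5,170),(317.5,190),(317.9,200),(318,210),(317.5,220),(317.5,230),(318,240)]),):
    X=np.array([at_z(p,u,51) for u in P]); k=np.polyfit(X[:,0],X[:,1],1); print("sled yaw",np.arctan(k[0]),np.mean([intrack(np.r_[x[:2],0])[1] for x in X]))
# grey centre line ahead of sled in w7/w8
g=v["color"].mean(2)
for r in (20,40,60,80): print(r,200+np.argmin(g[r,250:400])+50,g[r,250:400].min(),np.median(g[r,250:400]))
for s in (g[20],):
    pass
print("red line rows", [(c,int(np.argmax((v["color"][:90,c,2].astype(int)-v["color"][:90,c,1])))) for c in (200,240,280,360,400)])
E
```

```text
w7 left L 0 yaw 0.12371032322570145 ytrack 120.57052766600518
w7 left L 18 yaw 0.1237103232257006 ytrack 112.43123635819249
w7 left R 0 yaw 0.11606091013077939 ytrack -103.59937833246025
w7 left R 18 yaw 0.11606091013077967 ytrack -98.61201070486865
w8 L 0 yaw 0.11519022633152952 ytrack 120.53794375524959
w8 L 18 yaw 0.1151902263315292 ytrack 110.88807240356925
w8 R 0 yaw 0.11620837133524278 ytrack -107.23888891226656
w8 R 18 yaw 0.11620837133524309 ytrack -97.96314475494503
sled yaw 0.13636356449230952 3.5366267892090777
20 318 89.0 176.5
40 318 85.66666666666667 176.83333333333331
60 319 63.333333333333336 173.66666666666666
80 309 81.66666666666667 171.5
red line rows [(200, 77), (240, 10), (280, 0), (360, 0), (400, 0)]
```

>>> play_rows([
  [0.02, 0.02, -0.2, 0, 0, 0.04, 0.6],
  [0, 0, -0.2, 0, 0, 0, 0.6],
  [0, 0, -0.12, 0, 0, 0, 0.6],
  [0, 0, -0.08, 0, 0, 0, 0.6],
  [0, 0, -0.04, 0, 0, 0, 0.6],
  [0, 0, 0, 0, 0, 0, 0.6],
  [0, 0, 0, 0, 0, 0, 0.6],
])

```text
time: 16.05
tcp_pos: [574.9, 20.0, 84.6]
orientation: [-0.0, 0.998, 0.067, 0.0]
ft_force: [0.2, -0.0, -5.1]
width: 0.604
gripper_force: 64.8
```

>>> play_rows([
  [0, 0, -0.04, 0, 0, 0, 0.6],
  [0, 0, -0.04, 0, 0, 0, 0.6],
  [0, 0, -0.04, 0, 0, 0, 0.6],
  [0, 0, 0, 0, 0, 0, 0.6],
])

```text
time: 16.45
tcp_pos: [574.8, 20.0, 81.4]
orientation: [-0.0, 0.998, 0.067, -0.0]
ft_force: [-0.7, 0.5, -4.4]
width: 0.6
gripper_force: 64.8
```

>>> play_rows([
  [0, 0, -0.03, 0, 0, 0, 0.6],
  [0, 0, -0.03, 0, 0, 0, 0.6],
  [0, 0, 0, 0, 0, 0, 0.6],
  [0, 0, 0, 0, 0, 0, 0.6],
])

```text
time: 16.85
tcp_pos: [574.9, 20.0, 80.4]
orientation: [-0.0, 0.998, 0.067, 0.0]
ft_force: [-2.6, 0.7, 5.9]
width: 0.601
gripper_force: 66.1
```

>>> play_rows([
  [0, 0, 0.01, 0, 0, 0, 0.35],
  [0, 0, 0, 0, 0, 0, 0.3],
  [0, 0, 0, 0, 0, 0, 0.2],
  [0, 0, 0, 0, 0, 0, 0.1],
  [0, 0, 0.2, 0, 0, 0, 0.1],
  [0, 0, 0.4, 0, 0, 0, 0.1],
  [0, 0, 0.8, 0, 0, 0, 0.1],
  [0, 0, 0.8, 0, 0, 0, 0.1],
  [0, 0, 0.8, 0, 0, 0, 0.1],
  [0, 0, 0.8, 0, 0, 0, 0.1],
])

```text
time: 17.85
tcp_pos: [574.8, 19.9, 177.0]
orientation: [0.0, 0.998, 0.067, 0.0]
ft_force: [0.2, -1.0, -0.1]
width: 0.898
gripper_force: 0.0
```

>>> play_rows([
  [-0.9, -0.1, 0.4, 0, 0, 0, 0.1],
  [-0.9, -0.1, 0, 0, 0, 0, 0.1],
  [-0.9, -0.1, 0, 0, 0, 0, 0.1],
  [-0.9, -0.1, 0, 0, 0, 0, 0.1],
  [0, 0, 0, 0, 0, 0, 0.1],
  [0, 0, 0, 0, 0, 0, 0.1],
])

```text
time: 18.45
tcp_pos: [485.2, 10.1, 186.0]
orientation: [-0.0, 0.998, 0.067, 0.001]
ft_force: [0.5, 0.5, -0.2]
width: 0.899
gripper_force: 0.0
```

```bash
python3 - <<'E'
from fit import *
need([575.2,19.5,81],.13)
p=vision.capture("wrist"); np.savez("wrist9.npz",**{k:p[k] for k in("color","mtx","rvec","tvec")})
for n,L,W,z in (("sled",80,45,51),("outl",53,30,51),("plate",50,27,63)): print(n,proj(p,T([575.2,19.5,.135],[[L,W,z],[L,-W,z],[-L,-W,z],[-L,W,z]])).round(1).tolist())
im=p["color"].astype(int); m=im[...,2]-im[...,0]>40
for r in range(2,240,12):
    x=np.nonzero(m[r])[0]; print(r, [tuple(int(v) for v in (g[0],g[-1])) for g in np.split(x,np.nonzero(np.diff(x)>1)[0]+1) if len(g)>3])
print("col280",(im[...,2]-im[...,0])[0:260:3,285])
for rg in spotter.regions_of("plate_top",p)[:2]:
    c=max(cv2.findContours(rg["pixels"].astype(np.uint8),0,1)[0],key=cv2.contourArea).reshape(-1,2)
    print(rg["confidence"],c.min(0),c.max(0),cv2.minAreaRect(np.array([at_z(p,u,63)[:2] for u in c],np.float32)))
E
```

```text
t 18.45 tcp [485.2  10.1 186. ] shift [ 3.6   0.38 -4.2 ] turn [-0.01  0.01 -0.05] [-0.  -0.  31.4] q7 [-0.39  0.76  0.56  1.91 -0.64  0.66 -0.86] F [ 0.5  0.5 -0.2] w 0.8988387666092538 0.0
sled [[256.4, -35.9], [387.4, -36.0], [374.7, 189.5], [267.5, 189.6]]
outl [[279.7, 8.9], [363.9, 8.8], [358.1, 157.4], [284.4, 157.5]]
plate [[282.2, 8.6], [361.8, 8.5], [356.3, 155.9], [286.6, 156.0]]
2 [(39, 184), (259, 383), (448, 467), (473, 483), (495, 639)]
14 [(41, 186), (260, 271), (364, 382), (447, 639)]
26 [(43, 186), (260, 271), (364, 382), (445, 639)]
38 [(44, 186), (261, 269), (275, 278), (363, 381), (444, 639)]
50 [(45, 188), (261, 271), (363, 381), (443, 639)]
62 [(47, 188), (262, 270), (363, 380), (441, 639)]
74 [(49, 191), (262, 269), (362, 379), (440, 639)]
86 [(51, 191), (263, 272), (362, 378), (439, 639)]
98 [(52, 193), (264, 271), (361, 378), (437, 639)]
110 [(54, 193), (264, 273), (361, 377), (435, 639)]
122 [(55, 196), (265, 272), (360, 376), (434, 639)]
134 [(68, 195), (265, 274), (359, 376), (433, 639)]
146 [(97, 198), (266, 273), (359, 375), (431, 639)]
158 [(115, 123), (184, 198), (267, 374), (430, 639)]
170 [(267, 374), (428, 639)]
182 [(144, 190), (268, 373), (427, 631)]
194 [(75, 203), (425, 628)]
206 [(66, 202), (424, 625)]
218 [(67, 204), (422, 625)]
230 [(69, 207), (421, 623)]
col280 [68 67 64 11  2 -1  2 -1  2  1  3  1  2  0  3 -2 -1  1  0 -2 -1  1  0 -1
 -1  0  1  0 -2  0  2  1  1  0  2  0  3  1  0  1  0  1  0 -1  0  1  1  0
  2 -2  1 -1  5 66 68 65 67 65 65 68 66 66 70 12 14 14 13 15 12 15 14 13
 14 15 14 13 15 13 14 14 13 34 56 58 55 60 59]
0.6 [282  11] [359 156] ((574.2247314453125, 20.98696517944336), (99.04554748535156, 53.56918716430664), 7.113664627075195)
```

```bash
python3 -c "
from plant import order
print(order.job_done())"
```

```text
the job is handed in; nothing more can be done
None
```

The job is handed in at about 18.5 s. The sled lies lining-down on the track, behind the red line, about 1–2 mm off the centre line and about 1° off straight. The top plate is released on its outline, within about 2 mm of centre. I did not re-check the other objects afterwards, but the arm met no unexpected force.

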